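Switch on the hotplate under the saucepan

ROBOT

A 6-joint arm with a two-finger parallel gripper is mounted at the origin on the work surface. World frame = base frame: x ahead of the robot, y to its left, z up, the work surface at z = 0. Lengths are in mm, angles in rad, forces in N, time in s.
With the tool pointing down it reaches from about 250 to 725 mm from the base axis. Payload 4 kg.
Tool frame: the origin (TCP) lies at the very end of the fingers, on their centre line; the grasp point (between the pads) lies 19 mm behind it; x points along the fingers, y is the direction in which the jaws open and shut, and the axes are right-handed (so a half turn about x gives the same grasp; the last joint's range is limited). The gripper opens to 85 mm and grips with 20 to 120 N. Pads are 22 mm wide; open, the fingers measure 114 mm over their backs; the gripper's body (76 mm by 85 mm) begins 54 mm behind the grasp point. The pads swing forward as they close: fully open they stand 13 mm farther back than shut.
Start: joints at [-1.231, 0.241, 0.005, 1.335, 0, 1.571], TCP at [166.647, -471.411, 231.306] pointing down, gripper open.
Joint ranges: [-2.72, 2.72], [-1.05, 1.87], [-1.09, 1.28], [-1.99, 2.15], [-1.42, 1.44], [-3.14, 3.14]. Speed limits (rad/s): [2.79, 2.79, 3.14, 3.14, 3.14, 3.14].

INTERFACE

Orientations are given as a unit quaternion [x, y, z, w].
In Python, from bench import get_obs, cams, ticket gives the robot as it stands. The module is installed in compiled form; this text tells all that it offers.
- The arm moves only by the tool apply_moves, never from a script. Its argument "targets" is a list of rows, each an object of numbers: "rx", "ry", "rz": the turn, a rotation vector about the tool's x, y, z in units of 5 degrees (1.0 is 5 degrees); "tx", "ty", "tz": the shift along the tool's x, y, z in units of 30 mm (1.0 is 30 mm); "hand": the finger opening in mm, from 0 to 85.4. In form: [{"rx": .., "ry": .., "rz": .., "tx": .., "ty": .., "tz": .., "hand": ..}, ...]. A call has 1 to 5 rows; each row is the pose to reach, as a shift and turn from the pose commanded when the call began, along the tool's axes at that moment; what a row does not reach only later rows make up. A row lasts 1/12 s, in which the tool goes at most 41.7 mm and 7.16 degrees, less where a joint would pass 70% of its speed; a pose out of reach is approached as far as the arm can. A call with a gripper value outside its range is refused whole. The fingers move at their own pace and stop on an object; the grip force is fixed at half the most. Time passes only in rows, so rows that repeat a pose let the fingers close. It gives the time, the measured TCP pose, the force and the opening at its end, in the units of the state.
- get_obs(): the state, without advancing time (a new reading comes with each control period).
- cams.snapshot(name): name is "scene" or "top" or "wrist"; returns a dict with "image" (384x512x3 uint8, red, green, blue), "range_z" (384x512 float32, mm along the optical axis (not along the pixel's ray), 0 where there is no reading), "K" (3x3 intrinsics, pixels), "R" (3x3) and "t" (3): a world point X has camera coordinates R X + t. Camera axes: x right, y down, z forward; pixel columns grow to the right and rows downward; lengths in mm; the calibration is good to about 2 mm. A picture is of the moment at which its call begins.
- ticket.finish_job(): hands the job in, once; it reports no verdict.
The state is a dict: "time_s": time; "joints": joint angles; "joint_velocities": joint speeds; "tau": joint torques, N m; "tcp_pos": TCP position; "tool_rot": TCP orientation; "wrist_force": force on the tool from outside, world axes, zero at the start; "wrist_torque": the same for the moment, N m; "finger_gap": finger opening in mm.
Only numpy, scipy, OpenCV 4.12 (cv2) and the standard library are available. Lean on these libraries where they do the work, as an engineer would, in place of code of your own. Each camera call takes 0.05 s, during which the arm holds its last target.

TASK

On the baking table stand two identical white hotplates, both switched off. Switch on the one that the lidded saucepan stands on by turning its black handle a quarter turn clockwise (seen from above) until it rests at its green on mark, then let go. Leave the other hotplate off and the saucepan where it stands.

Things in the scene. Friction and masses are not known exactly. Their poses are not given: they have to be found in the camera images.
- pan_switch (a joint): Handle of the white hotplate under the saucepan, rad: 0 = off (white pointer at a black dot, towards the plate), 1.571 = on (pointer at a green dot on the right as seen from the robot). Grows clockwise from above; hard stops at both ends. A snap action pushes it away from the middle: it resists with about 0.13 N m at first, snaps to on by itself past about 1.0, and stays at either end.
- pan_switch_grip (a point): Grip point of that handle, on its upright axis, turning with it: a black bar 64 mm long, 14 wide; x runs along it to the pointer end, z up. Bar top 12 mm above; a round skirt 52 mm wide has its top 26 mm below, the deck lies 38 mm below. The axis is 35 mm from the front edge and 160 mm from the plate centre of the box, 300 x 220 mm, deck 70 mm above the table.
- spare_switch (a joint): The identical handle of the other, identical hotplate, whose plate is empty; 0 = off, 1.571 = on. It must stay off. The hotplates may stand either way round, left or right, 0.34 to 0.54 m apart sideways.
- pan: Steel saucepan with a lid, 150 mm across, 0.6 to 1.1 kg, standing loose on its hotplate. Origin: centre of its underside, 76 mm above the table. Rim 63 mm and lid knob 83 mm above the origin. Its black stick handle lies along its x axis, roughly away from the robot, reaching 210 mm from the centre.

How it is judged (in metres and radians):
At the end, for the whole second after the job is handed in: The handle of the hotplate under the saucepan is within 10 degrees of its on stop, the other handle within 10 degrees of off, and the saucepan is at rest, upright within 10 degrees and within 30 mm of where it stood (value of joint pan_switch above 1.39 rad and value of joint spare_switch below 0.18 rad and distance of pan from where it was at the start of the episode below 0.03 m and angle between pan's own z axis and vertical below 0.17 rad and linear speed of pan below 0.02 m/s); the robot touches nothing.
It fails at once if the other hotplate's handle is turned more than 25 degrees from off (value of joint spare_switch above 0.44 rad).
It fails at once if the saucepan is shifted by more than 50 mm (distance of pan from where it was at the start of the episode above 0.05 m).
It also fails if it takes over 32 s, if anything falls off the work surface, if the arm or the gripper's body presses on something with over 40 N, if the wrist force passes 120 N, or if a joint passes its speed limit or range.

## Working session

There is one attempt and no reset: what is moved stays moved. The work goes in short steps, Python scripts to look and compute and a tool call to move; the robot and the scene stay as the last step left them, time stands still between calls to the robot, and variables do not carry over. Pictures are saved under pics/ and viewed, and the job is handed in when it is done.

Besides the shell and the picture viewer there is one more tool, called after "Call:" as name(argument=value, ...) on one line, values as JSON. apply_moves: Moves the arm, as the interface text tells. Its arguments: {"type":"object","properties":{"targets":{"type":"array"}},"required":["targets"]}

```bash
mkdir -p pics
python3 - <<'E'
from bench import get_obs,cams
import cv2,numpy as np
o=get_obs();print({k:np.round(v,3) for k,v in o.items()})
for n in ("scene","top"):
    s=cams.snapshot(n);cv2.imwrite(f"pics/{n}0.png",s["image"][:,:,::-1]);np.savez(f"{n}0.npz",**s)
    print(n,s["K"],s["R"],s["t"])
E
```

```text
{'time_s': np.float64(0.0), 'joints': array([-1.231,  0.241,  0.004,  1.335,  0.   ,  1.571]), 'joint_velocities': array([-0.   , -0.   , -0.   , -0.   , -0.001, -0.   ]), 'tau': array([ 1.0000e-03, -3.7232e+01,  2.5241e+01,  1.7000e-02,  0.0000e+00,
        0.0000e+00]), 'tcp_pos': array([ 166.451, -470.796,  230.398]), 'tool_rot': array([-0.697, -0.12 ,  0.697, -0.119]), 'wrist_force': array([-0.486, -0.614, -0.413]), 'wrist_torque': array([0.002, 0.006, 0.024]), 'finger_gap': np.float64(85.469)}
scene [[414.00252046   0.         251.9690007 ]
 [  0.         414.00252046 187.7847586 ]
 [  0.           0.           1.        ]] [[-0.76333214  0.64599887 -0.0030821 ]
 [ 0.52899848  0.62232823 -0.57694729]
 [-0.37078922 -0.44203284 -0.81677557]] [ 433.51484436 -202.51926634 1332.94673207]
top [[392.81078292   0.         253.42497631]
 [  0.         392.81078292 192.84709191]
 [  0.           0.           1.        ]] [[ 0.02415093 -0.99968804 -0.00636781]
 [-0.98165345 -0.02250918 -0.18934056]
 [ 0.18913816  0.01082373 -0.98189083]] [-27.23981603 569.00037797 927.8502285 ]
```

View pics/top0.png

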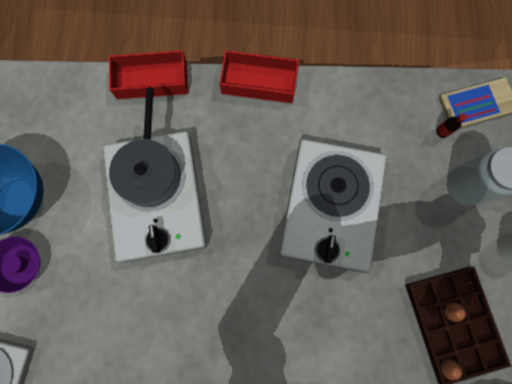

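View pics/scene0.png

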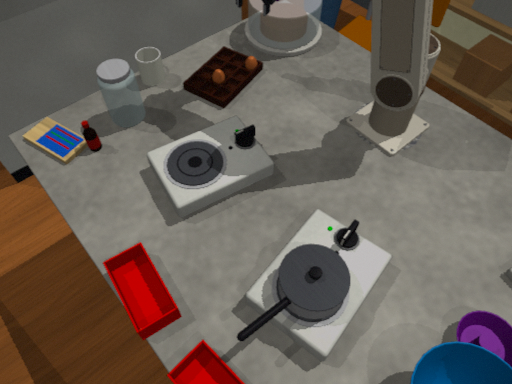

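The saucepan is on the left hotplate in the top view: its handle is at about (157,238), the green dot at (178,237) and the black dot at (156,220). The spare's handle is at (328,249). Next I'll measure these.

```bash
cat > h.py <<'E'
import numpy as np,cv2
def ray(s,uv,z):
    K,R,t=s["K"],s["R"],s["t"]; C=-R.T@t
    d=R.T@np.linalg.solve(K,np.array([uv[0],uv[1],1.])); return C+d*(z-C[2])/d[2]
def pts(s):
    h,w=s["range_z"].shape;v,u=np.mgrid[:h,:w];K=s["K"];Z=s["range_z"].astype(float)
    P=np.stack([(u-K[0,2])/K[0,0]*Z,(v-K[1,2])/K[1,1]*Z,Z],-1)
    return (P-s["t"])@s["R"]
E
python3 - <<'E'
from h import *
for n in("top","scene"):
    s=dict(np.load(n+"0.npz"));im=s["image"].astype(int);P=pts(s)
    r,g,b=im[...,0],im[...,1],im[...,2]
    green=((g-r>50)&(g-b>40)).astype(np.uint8)
    c=cv2.connectedComponentsWithStats(green)
    for i in range(1,c[0]):
        print(n,"green",c[2][i][4],c[3][i],ray(s,c[3][i],70).round(1),P[int(c[3][i][1]),int(c[3][i][0])].round(1))
    deck=((abs(P[...,2]-70)<6)&(s["range_z"]>0)&(P[...,0]>150)).astype(np.uint8)
    # deck points in world XY
    c=cv2.connectedComponentsWithStats(deck)
    for i in range(1,c[0]):
        if c[2][i][4]<1500: continue
        m=c[1]==i; vu=np.argwhere(m)[:,::-1]
        W=np.array([ray(s,p,70)[:2] for p in vu],np.float32)
        print(n,"deck",len(W),cv2.minAreaRect(W),cv2.boxPoints(cv2.minAreaRect(W)).round(0).tolist(),P[m][:,2].mean())
    # black bars top z ~108+12
    bar=((abs(P[...,2]-120)<7)&(s["range_z"]>0)).astype(np.uint8)
    c=cv2.connectedComponentsWithStats(bar)
    for i in range(1,c[0]):
        if c[2][i][4]<15: continue
        m=c[1]==i; W=P[m]; print(n,"z120",len(W),c[3][i].round(1),W.mean(0).round(1),cv2.minAreaRect(W[:,:2].astype(np.float32)))
s=dict(np.load("top0.npz"))
cv2.imwrite("pics/crop0.png",cv2.resize(s["image"][125:270,95:215,::-1],None,fx=4.,fy=4.,interpolation=cv2.INTER_CUBIC))
E
```

```text
top green 16 [177.375 236.25 ] [455.7 166.7  70. ] [456.  167.   73.2]
top green 11 [347.09090909 253.36363636] [ 424.6 -240.9   70. ] [ 425.4 -240.3   71.6]
top deck 6171 ((558.4758911132812, 234.26187133789062), (296.5181884765625, 217.34661865234375), 11.408334732055664) [[392.0, 311.0], [435.0, 98.0], [725.0, 157.0], [682.0, 370.0]] 69.21034155501323
top deck 8799 ((545.5825805664062, -211.35009765625), (217.4362030029297, 297.0752258300781), 80.14804077148438) [[381.0, -293.0], [673.0, -344.0], [711.0, -130.0], [418.0, -79.0]] 70.50259827732101
top z120 256 [ 22.6 186.4] [561.2 528.6 118. ] ((562.6674194335938, 539.6513671875), (219.48692321777344, 86.33757019042969), 8.952583312988281)
top z120 146 [477.1 181.5] [ 595.8 -535.6  120.4] ((601.2327270507812, -545.9022827148438), (108.88803100585938, 48.99675750732422), 23.074064254760742)
top z120 77 [166.1 188. ] [563.8 189.7 120.4] ((568.3330078125, 191.91128540039062), (23.582557678222656, 108.31741333007812), 58.05026626586914)
top z120 173 [152.9 238. ] [446.7 212.8 118.7] ((446.7471008300781, 213.5458984375), (63.33724594116
[... 1424 characters left out ...]
((433.5475158691406, -193.6500701904297), (16.915254592895508, 62.618167877197266), 83.22476959228516)
scene z120 154 [349.3 229.8] [448.7 214.  120.3] ((447.23114013671875, 213.24417114257812), (65.14508819580078, 13.956961631774902), 11.975247383117676)
scene z120 17 [281.3 290.4] [671.1 220.  119.6] ((670.7890625, 218.96141052246094), (28.562427520751953, 1.9453222751617432), 69.51260375976562)
scene z120 115 [311.3 309.3] [651.4 290.9 120.4] ((646.25537109375, 290.8941345214844), (21.708364486694336, 113.09135437011719), 50.35099411010742)
scene z120 471 [461.9 354. ] [488.1 545.2 118.8] ((507.8689880371094, 541.8814697265625), (67.32240295410156, 202.00135803222656), 55.187705993652344)
```

View pics/crop0.png

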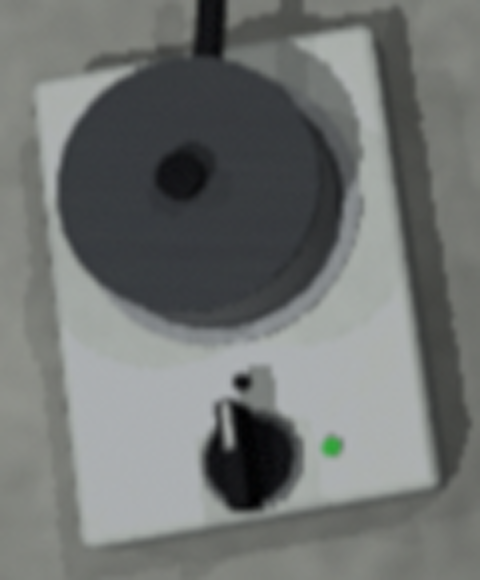

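```bash
cat >> h.py <<'E'
from scipy.spatial.transform import Rotation as Rn
def go(target,yang=None):
    from bench import get_obs
    o=get_obs();R=Rn.from_quat(o["tool_rot"]).as_matrix()
    d=(R.T@(np.array(target)-o["tcp_pos"]))
    y=np.degrees(np.arctan2(R[1,1],R[0,1]))
    print("t",round(float(o["time_s"]),2),"tcp",o["tcp_pos"].round(1),"yang",round(y,2),"d units",(d/30).round(3),"gap",o["finger_gap"].round(1),"x-axis",R[:,0].round(3),"j",o["joints"].round(3),"F",o["wrist_force"].round(1))
    if yang is not None: print("rx units for yang",yang,((y-yang)/5).round(3))
E
python3 - <<'E'
from h import *
for z in(230,180,92): go([447,213.4,z],101.3)
print(Rn.from_quat([-0.697,-0.12,0.697,-0.119]).as_matrix().round(3))
E
```

```text
Traceback (most recent call last):
  File "h.py", line 15, in go
    print("t",round(float(o["time_s"]),2),"tcp",o["tcp_pos"].round(1),"yang",round(y,2),"d units",(d/30).round(3),"gap",o["finger_gap"].round(1),"x-axis",R[:,0].round(3),"j",o["joints"].round(3),"F",o["wrist_force"].round(1))
                                                                                                                        ^^^^^^^^^^^^^^^^^^^^^
AttributeError: 'float' object has no attribute 'round'
```

```bash
sed -i 's/o\["finger_gap"\].round(1)/round(float(o["finger_gap"]),1)/; s/((y-yang)\/5).round(3)/round(float((y-yang)\/5),3)/' h.py
python3 - <<'E'
from h import *
for z in(230,180,92): go([447,213.4,z],101.3)
E
```

```text
t 0.1 tcp [ 166.5 -470.9  230.5] yang -70.53 d units [  0.052 -18.387 -16.419] gap 85.5 x-axis [-0.001  0.002 -1.   ] j [-1.231  0.241  0.004  1.335  0.     1.571] F [-0.2 -0.2  0.2]
rx units for yang 101.3 -34.366
t 0.1 tcp [ 166.5 -470.9  230.5] yang -70.53 d units [  1.719 -18.384 -16.419] gap 85.5 x-axis [-0.001  0.002 -1.   ] j [-1.231  0.241  0.004  1.335  0.     1.571] F [-0.2 -0.2  0.2]
rx units for yang 101.3 -34.366
t 0.1 tcp [ 166.5 -470.9  230.5] yang -70.53 d units [  4.652 -18.379 -16.419] gap 85.5 x-axis [-0.001  0.002 -1.   ] j [-1.231  0.241  0.004  1.335  0.     1.571] F [-0.2 -0.2  0.2]
rx units for yang 101.3 -34.366
```

Call:
apply_moves(targets=[{"rx": -1.3, "ty": -1.0, "tz": -0.9, "hand": 85}, {"rx": -2.6, "ty": -2.0, "tz": -1.8, "hand": 85}, {"rx": -3.9, "ty": -3.0, "tz": -2.7, "hand": 85}, {"rx": -5.2, "ty": -4.0, "tz": -3.6, "hand": 85}, {"rx": -6.5, "ty": -5.0, "tz": -4.5, "hand": 85}])

```text
invalid input at $.targets[0]: expected keys rx, ry, rz, tx, ty, tz, hand
```

```bash
python3 -c "
from h import *
go([447,213.4,200],101.3)"
```

```text
t 0.1 tcp [ 166.5 -470.9  230.5] yang -70.53 d units [  1.052 -18.386 -16.419] gap 85.5 x-axis [-0.001  0.002 -1.   ] j [-1.231  0.241  0.004  1.335  0.     1.571] F [-0.2 -0.2  0.2]
rx units for yang 101.3 -34.366
```

Call:
apply_moves(targets=[{"rx": -1.3, "ry": 0, "rz": 0, "tx": 0, "ty": -1.0, "tz": -0.9, "hand": 85}, {"rx": -2.6, "ry": 0, "rz": 0, "tx": 0, "ty": -2.0, "tz": -1.8, "hand": 85}, {"rx": -3.9, "ry": 0, "rz": 0, "tx": 0, "ty": -3.0, "tz": -2.7, "hand": 85}, {"rx": -5.2, "ry": 0, "rz": 0, "tx": 0, "ty": -4.0, "tz": -3.6, "hand": 85}, {"rx": -6.5, "ry": 0, "rz": 0, "tx": 0, "ty": -5.0, "tz": -4.5, "hand": 85}])

```text
time_s: 0.52
tcp_pos: [243.8, -283.1, 230.8]
tool_rot: [-0.635, -0.312, 0.635, -0.311]
wrist_force: [0.6, 0.2, -0.7]
finger_gap: 84.9
```

```bash
python3 -c "
from h import *
go([447,213.4,200],101.3)"
```

```text
t 0.52 tcp [ 243.8 -283.1  230.8] yang -37.78 d units [  1.038  -4.785 -17.228] gap 84.9 x-axis [-0.     0.001 -1.   ] j [-0.86  -0.01  -0.284  1.298  0.     1.37 ] F [ 0.6  0.2 -0.7]
rx units for yang 101.3 -27.816
```

Call:
apply_moves(targets=[{"rx": -1.3, "ry": 0, "rz": 0, "tx": 0, "ty": -0.36, "tz": -1.3, "hand": 85}, {"rx": -2.6, "ry": 0, "rz": 0, "tx": 0, "ty": -0.72, "tz": -2.6, "hand": 85}, {"rx": -3.9, "ry": 0, "rz": 0, "tx": 0, "ty": -1.08, "tz": -3.9, "hand": 85}, {"rx": -5.2, "ry": 0, "rz": 0, "tx": 0, "ty": -1.44, "tz": -5.2, "hand": 85}, {"rx": -6.5, "ry": 0, "rz": 0, "tx": 0, "ty": -1.8, "tz": -6.5, "hand": 85}])

```text
time_s: 0.93
tcp_pos: [321.5, -96.2, 231.3]
tool_rot: [0.522, 0.477, -0.522, 0.477]
wrist_force: [0.4, 0.3, -0.1]
finger_gap: 84.6
```

```bash
python3 -c "
from h import *
go([447,213.4,200],101.3)"
```

```text
t 0.93 tcp [321.5 -96.2 231.3] yang -5.24 d units [  1.042   3.224 -10.66 ] gap 84.6 x-axis [ 0. -0. -1.] j [-0.291 -0.09  -0.357  1.303 -0.     1.371] F [ 0.4  0.3 -0.1]
rx units for yang 101.3 -21.309
```

Call:
apply_moves(targets=[{"rx": -1.3, "ry": 0, "rz": 0, "tx": 0, "ty": 0.38, "tz": -1.25, "hand": 85}, {"rx": -2.6, "ry": 0, "rz": 0, "tx": 0, "ty": 0.76, "tz": -2.5, "hand": 85}, {"rx": -3.9, "ry": 0, "rz": 0, "tx": 0, "ty": 1.14, "tz": -3.75, "hand": 85}, {"rx": -5.2, "ry": 0, "rz": 0, "tx": 0, "ty": 1.52, "tz": -5.0, "hand": 85}, {"rx": -6.5, "ry": 0, "rz": 0, "tx": 0, "ty": 1.9, "tz": -6.2, "hand": 85}])

```text
time_s: 1.35
tcp_pos: [396.2, 83.7, 231.1]
tool_rot: [0.368, 0.604, -0.368, 0.604]
wrist_force: [1.0, -0.8, 1.1]
finger_gap: 84.8
```

```bash
python3 -c "
from h import *
go([447,213.4,200],101.3)"
```

```text
t 1.35 tcp [396.2  83.7 231.1] yang 27.35 d units [ 1.036  3.491 -3.062] gap 84.8 x-axis [-0. -0. -1.] j [ 0.208  0.052 -0.219  1.299 -0.     1.302] F [ 1.  -0.8  1.1]
rx units for yang 101.3 -14.791
```

Call:
apply_moves(targets=[{"rx": -1.3, "ry": 0, "rz": 0, "tx": 0.2, "ty": 0.8, "tz": -0.7, "hand": 60}, {"rx": -2.6, "ry": 0, "rz": 0, "tx": 0.4, "ty": 1.6, "tz": -1.4, "hand": 60}, {"rx": -3.9, "ry": 0, "rz": 0, "tx": 0.6, "ty": 2.3, "tz": -2.0, "hand": 60}, {"rx": -5.2, "ry": 0, "rz": 0, "tx": 0.8, "ty": 2.9, "tz": -2.5, "hand": 60}, {"rx": -6.5, "ry": 0, "rz": 0, "tx": 1.0, "ty": 3.4, "tz": -3.0, "hand": 60}])

```text
time_s: 1.77
tcp_pos: [446.5, 209.6, 200.4]
tool_rot: [0.184, 0.683, -0.184, 0.683]
wrist_force: [0.2, -0.5, 0.5]
finger_gap: 59.9
```

```bash
python3 -c "
from h import *
go([447,213.4,200],101.3)"
```

```text
t 1.77 tcp [446.5 209.6 200.4] yang 59.85 d units [ 0.012  0.116 -0.049] gap 59.9 x-axis [-0.001 -0.    -1.   ] j [ 0.439  0.244 -0.072  1.255 -0.     0.965] F [ 0.2 -0.5  0.5]
rx units for yang 101.3 -8.289
```

Call:
apply_moves(targets=[{"rx": -1.4, "ry": 0, "rz": 0, "tx": 0, "ty": 0.1, "tz": 0, "hand": 60}, {"rx": -2.8, "ry": 0, "rz": 0, "tx": 0, "ty": 0.1, "tz": 0, "hand": 60}, {"rx": -4.2, "ry": 0, "rz": 0, "tx": 0, "ty": 0.1, "tz": 0, "hand": 60}, {"rx": -5.6, "ry": 0, "rz": 0, "tx": 0, "ty": 0.1, "tz": 0, "hand": 60}, {"rx": -7.0, "ry": 0, "rz": 0, "tx": 0, "ty": 0.1, "tz": 0, "hand": 60}])

```text
time_s: 2.18
tcp_pos: [447.4, 210.6, 200.6]
tool_rot: [-0.03, 0.707, 0.03, 0.706]
wrist_force: [0.5, 0.2, 0.3]
finger_gap: 60.0
```

Call:
apply_moves(targets=[{"rx": -1.0, "ry": 0, "rz": 0, "tx": 0, "ty": 0, "tz": 0, "hand": 60}, {"rx": -1.0, "ry": 0, "rz": 0, "tx": 0, "ty": 0, "tz": 0, "hand": 60}, {"rx": -1.0, "ry": 0, "rz": 0, "tx": 0, "ty": 0, "tz": 0, "hand": 60}])

```text
time_s: 2.43
tcp_pos: [447.6, 210.4, 200.9]
tool_rot: [-0.058, 0.705, 0.057, 0.704]
wrist_force: [-1.3, 0.3, 0.1]
finger_gap: 59.9
```

```bash
python3 -c "
from h import *
from bench import cams
s=cams.snapshot('wrist');cv2.imwrite('pics/w1.png',s['image'][:,:,::-1]);np.savez('w1.npz',**s)
s=cams.snapshot('top');cv2.imwrite('pics/t1.png',s['image'][:,:,::-1])
go([447,213.4,92],101.3)"
```

```text
t 2.53 tcp [447.7 210.5 201.1] yang 99.37 d units [ 3.636  0.1   -0.004] gap 59.9 x-axis [-0.001 -0.    -1.   ] j [ 0.44   0.246 -0.068  1.258  0.     0.276] F [-0.8 -0.3  0.2]
rx units for yang 101.3 -0.386
```

View pics/w1.png

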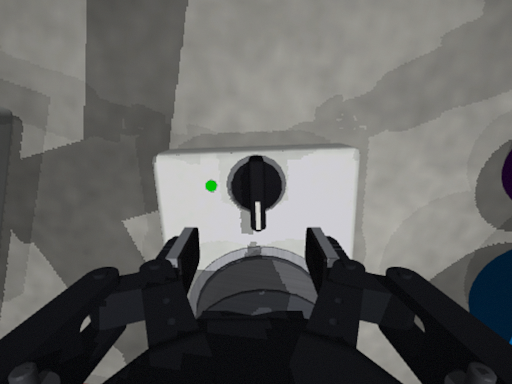

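The wrist view shows the bar upright at (257,190) with the pointer towards the plate, the green dot at (211,185), and the fingers straddling it at about (185,250) and (320,250). I'll check the axis with this view's depth.

```bash
python3 -c "
from h import *
s=dict(np.load('w1.npz'));P=pts(s)
m=(abs(P[...,2]-120)<6)&(abs(P[...,0]-447)<50)&(abs(P[...,1]-213)<30)&(s['range_z']>0)
W=P[m];print(len(W),W.mean(0),cv2.minAreaRect(W[:,:2].astype(np.float32)))
"
```

```text
1090 [443.46195986 215.19926921 119.63132335] ((444.91607666015625, 215.5106658935547), (62.851280212402344, 14.00145435333252), 11.44770336151123)
```

Call:
apply_moves(targets=[{"rx": -0.4, "ry": 0, "rz": 0, "tx": 0.8, "ty": 0.12, "tz": 0.03, "hand": 60}, {"rx": -0.4, "ry": 0, "rz": 0, "tx": 1.6, "ty": 0.12, "tz": 0.03, "hand": 60}, {"rx": -0.4, "ry": 0, "rz": 0, "tx": 2.4, "ty": 0.12, "tz": 0.03, "hand": 60}, {"rx": -0.4, "ry": 0, "rz": 0, "tx": 3.0, "ty": 0.12, "tz": 0.03, "hand": 60}, {"rx": -0.4, "ry": 0, "rz": 0, "tx": 3.3, "ty": 0.12, "tz": 0.03, "hand": 60}])

```text
time_s: 2.95
tcp_pos: [446.5, 213.5, 99.8]
tool_rot: [-0.071, 0.705, 0.07, 0.702]
wrist_force: [-0.5, -1.2, -0.4]
finger_gap: 59.9
```

```bash
python3 -c "
from h import *
go([446.5,214,93],101.3)"
```

```text
t 2.95 tcp [446.5 213.5  99.8] yang 101.4 d units [0.227 0.017 0.006] gap 59.9 x-axis [-0.004 -0.002 -1.   ] j [ 0.446  0.333 -0.23   1.012 -0.     0.247] F [-0.5 -1.2 -0.4]
rx units for yang 101.3 0.02
```

Call:
apply_moves(targets=[{"rx": 0, "ry": 0, "rz": 0, "tx": 0.2, "ty": 0, "tz": 0, "hand": 60}, {"rx": 0, "ry": 0, "rz": 0, "tx": 0.2, "ty": 0, "tz": 0, "hand": 40}, {"rx": 0, "ry": 0, "rz": 0, "tx": 0.2, "ty": 0, "tz": 0, "hand": 22}, {"rx": 0, "ry": 0, "rz": 0, "tx": 0.2, "ty": 0, "tz": 0, "hand": 20}, {"rx": 0, "ry": 0, "rz": 0, "tx": 0.2, "ty": 0, "tz": 0, "hand": 20}])

```text
time_s: 3.37
tcp_pos: [449.1, 214.7, 97.6]
tool_rot: [-0.07, 0.703, 0.071, 0.704]
wrist_force: [-0.3, 0.3, -0.4]
finger_gap: 20.2
```

```bash
python3 -c "
from h import *
from bench import cams
s=cams.snapshot('wrist');cv2.imwrite('pics/w2.png',s['image'][:,:,::-1])
go([446.5,214,93],101.3)"
```

```text
t 3.42 tcp [448.9 214.7  97.4] yang 101.46 d units [ 0.147 -0.006 -0.084] gap 20.2 x-axis [ 0.002  0.001 -1.   ] j [ 0.446  0.336 -0.233  1.     0.     0.246] F [-1.1  0.1 -0.6]
rx units for yang 101.3 0.032
```

View pics/w2.png

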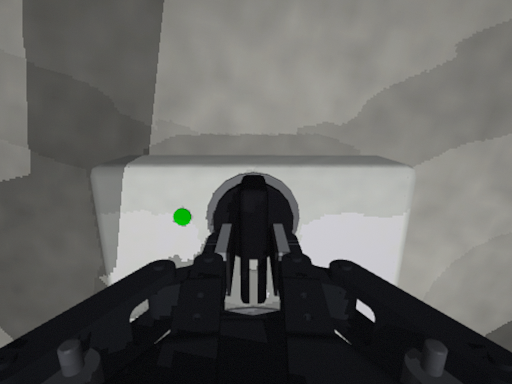

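The bar (x≈254) sits centred between the pads (222 and 287), so I can close on it.

Call:
apply_moves(targets=[{"rx": 0, "ry": 0, "rz": 0, "tx": 0.1, "ty": 0, "tz": -0.06, "hand": 20}, {"rx": 0, "ry": 0, "rz": 0, "tx": 0.1, "ty": 0, "tz": -0.06, "hand": 14}, {"rx": 0, "ry": 0, "rz": 0, "tx": 0.1, "ty": 0, "tz": -0.06, "hand": 12}, {"rx": 0, "ry": 0, "rz": 0, "tx": 0.1, "ty": 0, "tz": -0.06, "hand": 12}, {"rx": 0, "ry": 0, "rz": 0, "tx": 0.1, "ty": 0, "tz": -0.06, "hand": 12}])

```text
time_s: 3.83
tcp_pos: [446.3, 214.7, 93.6]
tool_rot: [-0.07, 0.704, 0.071, 0.704]
wrist_force: [-1.8, 3.5, 2.4]
finger_gap: 13.4
```

```bash
python3 -c "
from h import *
go([446.5,214,93],11.3)"
```

```text
t 3.83 tcp [446.3 214.7  93.6] yang 101.5 d units [ 0.021 -0.024  0.003] gap 13.4 x-axis [-0.     0.002 -1.   ] j [ 0.447  0.337 -0.243  0.99   0.002  0.247] F [-1.8  3.5  2.4]
rx units for yang 11.3 18.039
```

Call:
apply_moves(targets=[{"rx": 1, "ry": 0, "rz": 0, "tx": 0, "ty": 0, "tz": 0, "hand": 12}, {"rx": 2, "ry": 0, "rz": 0, "tx": 0, "ty": 0, "tz": 0, "hand": 12}, {"rx": 3, "ry": 0, "rz": 0, "tx": 0, "ty": 0, "tz": 0, "hand": 12}, {"rx": 4, "ry": 0, "rz": 0, "tx": 0, "ty": 0, "tz": 0, "hand": 12}, {"rx": 5, "ry": 0, "rz": 0, "tx": 0, "ty": 0, "tz": 0, "hand": 12}])

```text
time_s: 4.25
tcp_pos: [446.3, 214.4, 93.6]
tool_rot: [0.085, 0.702, -0.084, 0.702]
wrist_force: [-1.5, 3.7, 2.7]
finger_gap: 13.2
```

```bash
python3 -c "
from h import *
from bench import get_obs
go([446.5,214,93],11.3);print(get_obs()['wrist_torque'])"
```

```text
t 4.25 tcp [446.3 214.4  93.6] yang 76.27 d units [ 0.021 -0.012  0.011] gap 13.2 x-axis [-0.     0.001 -1.   ] j [ 0.447  0.337 -0.243  0.991  0.001  0.687] F [-1.5  3.7  2.7]
rx units for yang 11.3 12.995
[0.59802376 0.38944994 0.09925195]
```

Call:
apply_moves(targets=[{"rx": 1.2, "ry": 0, "rz": 0, "tx": 0, "ty": 0, "tz": 0, "hand": 12}, {"rx": 2.4, "ry": 0, "rz": 0, "tx": 0, "ty": 0, "tz": 0, "hand": 12}, {"rx": 3.6, "ry": 0, "rz": 0, "tx": 0, "ty": 0, "tz": 0, "hand": 12}, {"rx": 4.8, "ry": 0, "rz": 0, "tx": 0, "ty": 0, "tz": 0, "hand": 12}, {"rx": 6, "ry": 0, "rz": 0, "tx": 0, "ty": 0, "tz": 0, "hand": 12}])

```text
time_s: 4.67
tcp_pos: [446.1, 214.1, 93.6]
tool_rot: [0.264, 0.656, -0.264, 0.656]
wrist_force: [-2.0, 2.5, 3.3]
finger_gap: 13.1
```

Call:
apply_moves(targets=[{"rx": 1.2, "ry": 0, "rz": 0, "tx": 0, "ty": 0, "tz": 0, "hand": 12}, {"rx": 2.4, "ry": 0, "rz": 0, "tx": 0, "ty": 0, "tz": 0, "hand": 12}, {"rx": 3.6, "ry": 0, "rz": 0, "tx": 0, "ty": 0, "tz": 0, "hand": 12}, {"rx": 4.8, "ry": 0, "rz": 0, "tx": 0, "ty": 0, "tz": 0, "hand": 12}, {"rx": 6, "ry": 0, "rz": 0, "tx": 0, "ty": 0, "tz": 0, "hand": 12}])

```text
time_s: 5.08
tcp_pos: [445.8, 214.0, 93.6]
tool_rot: [0.425, 0.566, -0.425, 0.565]
wrist_force: [-3.3, 2.4, 3.8]
finger_gap: 13.4
```

```bash
python3 -c "
from h import *
from bench import get_obs
go([446.5,214,93],11.3);print(get_obs()['wrist_torque'])"
```

```text
t 5.08 tcp [445.8 214.   93.6] yang 16.19 d units [0.021 0.021 0.006] gap 13.4 x-axis [-0.001  0.    -1.   ] j [ 4.470e-01  3.370e-01 -2.430e-01  9.920e-01  1.000e-03  1.735e+00] F [-3.3  2.4  3.8]
rx units for yang 11.3 0.977
[ 0.43390497  0.57677549 -0.05028535]
```

Last 5°, then open and settle.

Call:
apply_moves(targets=[{"rx": 0.8, "ry": 0, "rz": 0, "tx": 0, "ty": 0, "tz": 0, "hand": 12}, {"rx": 0.8, "ry": 0, "rz": 0, "tx": 0, "ty": 0, "tz": 0, "hand": 12}, {"rx": 0.8, "ry": 0, "rz": 0, "tx": 0, "ty": 0, "tz": 0, "hand": 25}, {"rx": 0.8, "ry": 0, "rz": 0, "tx": 0, "ty": 0, "tz": 0, "hand": 45}, {"rx": 0.8, "ry": 0, "rz": 0, "tx": 0, "ty": 0, "tz": 0, "hand": 45}])

```text
time_s: 5.5
tcp_pos: [446.5, 213.4, 93.0]
tool_rot: [0.442, 0.551, -0.443, 0.552]
wrist_force: [0.1, -0.8, 0.1]
finger_gap: 44.8
```

Call:
apply_moves(targets=[{"rx": 0, "ry": 0, "rz": 0, "tx": -0.3, "ty": 0, "tz": 0, "hand": 45}, {"rx": 0, "ry": 0, "rz": 0, "tx": -1, "ty": 0, "tz": 0, "hand": 45}, {"rx": 0, "ry": 0, "rz": 0, "tx": -2, "ty": 0, "tz": 0, "hand": 45}, {"rx": 0, "ry": 0, "rz": 0, "tx": -3, "ty": 0, "tz": 0, "hand": 45}, {"rx": 0, "ry": 0, "rz": 0, "tx": -4, "ty": 0, "tz": 0, "hand": 45}])

```text
time_s: 5.92
tcp_pos: [446.2, 213.5, 215.0]
tool_rot: [0.442, 0.551, -0.443, 0.552]
wrist_force: [0.4, -0.1, 0.2]
finger_gap: 44.9
```

Call:
apply_moves(targets=[{"rx": 0, "ry": 0, "rz": 0, "tx": 0, "ty": 0, "tz": 0, "hand": 45}, {"rx": 0, "ry": 0, "rz": 0, "tx": 0, "ty": 0, "tz": 0, "hand": 45}, {"rx": 0, "ry": 0, "rz": 0, "tx": 0, "ty": 0, "tz": 0, "hand": 45}])

```text
time_s: 6.17
tcp_pos: [446.2, 213.7, 213.3]
tool_rot: [0.443, 0.551, -0.443, 0.551]
wrist_force: [-0.6, -0.5, 0.0]
finger_gap: 45.0
```

```bash
python3 -c "
from h import *
from bench import cams
go([446.5,214,93],11.3)
for n in('wrist','scene','top'):
  s=cams.snapshot(n);cv2.imwrite(f'pics/{n}3.png',s['image'][:,:,::-1]);P=pts(s)
  for cx,cy in((446.5,214),(433.5,-193)):
    m=(abs(P[...,2]-120)<6)&(abs(P[...,0]-cx)<42)&(abs(P[...,1]-cy)<42)&(s['range_z']>0)
    W=P[m];print(n,len(W),len(W)>9 and cv2.minAreaRect(W[:,:2].astype(np.float32)))
a=cv2.imread('pics/scene3.png');b=cv2.imread('pics/scene0.png');cv2.imwrite('pics/cmp.png',np.hstack([cv2.resize(x[190:350,230:410],None,fx=2.2,fy=2.2) for x in(b,a)]))
"
```

```text
t 6.17 tcp [446.2 213.7 213.3] yang 12.48 d units [ 4.008  0.011 -0.01 ] gap 45.0 x-axis [ 0. -0. -1.] j [ 0.447  0.239 -0.045  1.287 -0.     1.8  ] F [-0.6 -0.5  0. ]
rx units for yang 11.3 0.235
wrist 990 ((445.1202392578125, 216.14028930664062), (13.758151054382324, 63.12465286254883), 12.019553184509277)
wrist 0 False
scene 173 ((446.7365417480469, 213.17791748046875), (16.800724029541016, 64.23049926757812), 9.977558135986328)
scene 108 ((433.83966064453125, -193.86514282226562), (16.79446792602539, 61.98207473754883), 77.91586303710938)
top 158 ((447.5950927734375, 210.79150390625), (13.893269538879395, 58.783870697021484), 11.690912246704102)
top 176 ((433.49462890625, -192.8231964111328), (14.093652725219727, 63.45826721191406), 80.55470275878906)
```

View pics/wrist3.png

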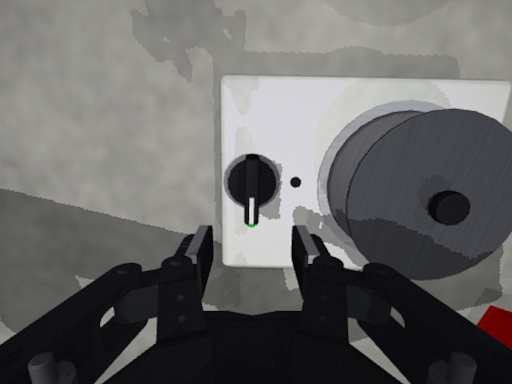

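View pics/cmp.png

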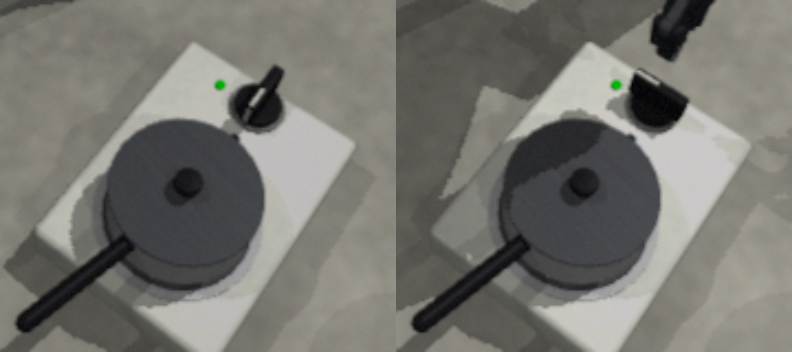

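The wrist view shows the pointer at (251,212) aimed at the green dot at (251,225). In the scene pair the pan hasn't moved, with its knob at the same place in both crops. The bar measures 90° from its start, and the spare is still at about 80°, as before. The arm is clear, so I'm handing in.

```bash
python3 -c "
from bench import ticket
print(ticket.finish_job())"
```

```text
the job is handed in; nothing more can be done
None
```

I switched on the hotplate under the saucepan, the left one seen from the robot. I gripped its handle, turned it a quarter turn clockwise, let go and raised the arm 120 mm clear. The job was handed in at about 6.3 s; `finish_job` gives no verdict.

**Last checks:**
- **Pan handle:** it is at its on mark, with the pointer on the green dot in the wrist view. The bar measured about 90° from its start, with the three cameras agreeing within about 2°.
- **Spare handle:** it still reads off, at 80.6° from the top camera against 80.0° at the start. The scene camera read 77.9° against 83.2°. I put that down to the few pixels it has there, because the arm never went near that handle.
- **Saucepan:** it looks the same in the before and after pictures. I judged this by eye and did not measure it.
- **Forces:** readings at the end of each move stayed below about 6 N, and the wrist read about zero after release.

One small disagreement: the wrist camera placed the handle's axis 2–3 mm from where the other two did. I aimed between them, and the grip centred without trouble.

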